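Sort the stray flange bolts with the length gauge

ROBOT

A 6-joint arm with a two-finger parallel gripper is mounted at the origin on a cart in front of the work surface, level with it; the furniture and walls round the work are solid. World frame = base frame: x ahead of the robot, y to its left, z up, the work surface at z = 0. Lengths are in m, angles in rad, forces in N, time in s.
With the tool pointing down it reaches from about 0.375 to 0.9 m from the base axis. Payload 3.1 kg.
Tool frame: the origin (TCP) lies between the finger pads; the fingertips stand 17 mm ahead of it and the grasp point (between the pads) lies 2 mm behind it; z points along the fingers, y is the line along which they close (so a half turn about z gives the same grasp; the last joint's range is limited). The gripper opens to 85 mm and grips with 20 to 120 N. Pads are 22 mm wide; open, the fingers measure 114 mm over their backs; the gripper's body (76 mm by 85 mm) begins 54 mm behind the grasp point. The pads swing forward as they close: fully open they stand 13 mm farther back than shut.
Start: joints at [1.071, 0.527, 1.433, -0, 1.181, -0.178], TCP at [0.197, 0.593, 0.21] pointing down, gripper open.
Joint ranges: [-3.08, 3.08], [-0.75, 2.2], [0.22, 2.44], [-1.43, 4.57], [0, 2.65], [-2.85, 2.85]. Speed limits (rad/s): [2.79, 2.79, 3.14, 3.14, 3.14, 3.14].

INTERFACE

Orientations are given as a unit quaternion [x, y, z, w].
In Python, from station import sense, vision, order gives the robot as it stands.
- The arm moves only by the shell command python3 -m crank 'ROWS' [OPENING] [FORCE]. ROWS is JSON, a list of rows, each an object with "dp": the shift along the world's x, y, z in units of 30 mm (1.0 is 30 mm), a list of three; "angular": the turn, a rotation vector about the world's x, y, z in degrees, a list of three. In form: [{"dp": [dx, dy, dz], "angular": [ax, ay, az]}, ...]. A call has 1 to 20 rows; each row shifts and turns the commanded pose from where the row before left it; what a row does not reach is not made up. A row lasts 1/10 s, in which the tool goes at most 50 mm and 8.59 degrees, less where a joint would pass 70% of its speed; a pose out of reach is approached as far as the arm can. A call is refused whole if a number of a shift passes 1 or a number of a turn 8.59, either way. A call with a gripper value outside its range is refused whole. OPENING is the closure, from 0 (fully open) to 1 (shut), set as the call begins (- or left out, the last holds). The fingers move at their own pace and stop on an object; FORCE is the grip in N (left out, the last holds). Time passes only in rows, so rows that do not move let the fingers close. It gives the time, the measured TCP pose, the force, the opening and the grip force at its end, in the units of the state.
- sense(): the state, without advancing time (a new reading comes with each control period).
- vision.snapshot(name): name is "scene" or "top"; returns a dict with "image" (384x512x3 uint8, blue, green, red), "range_z" (384x512 float32, m along the optical axis (not along the pixel's ray), 0 where there is no reading), "mtx" (3x3 intrinsics, pixels), "pose" (4x4, takes a point from camera to world coordinates). Camera axes: x right, y down, z forward; pixel columns grow to the right and rows downward; lengths in m; the calibration is good to about 2 mm. A picture is of the moment at which its call begins.
- order.sign_off(): hands the job in; it is judged then, once.
The state is a dict: "t": time; "q": joint angles; "qd": joint speeds; "tau": joint torques, N m; "tcp_pos": TCP position; "tool_rot": TCP orientation; "force": force on the tool from outside, world axes, zero at the start; "ft_torque": the same for the moment, N m; "finger_gap": opening from 0.0 (shut) to 1.0 (fully open); "gripper_force": force on a finger pad.
Only numpy, scipy, OpenCV 4.12 (cv2) and the standard library are available. Lean on these libraries where they do the work, as an engineer would, in place of code of your own. Each camera call takes 0.05 s, during which the arm holds its last target. There are 200 camera calls.

TASK

The two stray bolts belong back in the parts trays, each with the bolts of its own length. Take them one at a time: lay the bolt down in the lane of the bench gauge that it fits snugly, head in the pocket and shank down in the V grooves, tip just short of the stop bar, then take it out and put it in the tray that holds bolts of that length before you go on to the other. Leave the roll of tape, the petri dish and the carton where they are.

Things in the scene. Friction and masses are not known exactly. Their poses are not given: they have to be found in the camera images.
- bolt_1: bright steel M10 hexagon-head bolt, one of two alike but for length: the shank is 50 or 60 mm from under the head to the tip, 10 mm thick; head 17 mm across flats, 6.5 mm high. Lies on a flat of its head and on its tip, axis 8.5 mm up at the head, 5 mm at the tip. Origin: on the axis, in the plane under the head; the distance to its tip tells the length. About 40 g
- bolt_1_tip (a point): centre of the flat tip end of bolt_1, on the shank's axis; from the origin of bolt_1 to here is the shank: its direction and its length (50 or 60 mm)
- bolt_2: bright steel M10 hexagon-head bolt, one of two alike but for length: the shank is 50 or 60 mm from under the head to the tip, 10 mm thick; head 17 mm across flats, 6.5 mm high. Lies on a flat of its head and on its tip, axis 8.5 mm up at the head, 5 mm at the tip. Origin: on the axis, in the plane under the head; the distance to its tip tells the length. About 40 g
- bolt_2_tip (a point): centre of the flat tip end of bolt_2, on the shank's axis; from the origin of bolt_2 to here is the shank: its direction and its length (50 or 60 mm)
- gauge: bench length gauge, fixed: bright steel plate 108 x 108 mm, top 10 mm above the desk, with dark steel V-blocks (90 degree grooves 12 mm deep, tops 38 mm up) and a stop bar 46 mm high across its +x end, face at x = 40 mm. Origin: under the plate's centre; x along the lanes, head end to stop; y left. Short lane at y = +28 mm, long lane at y = -28 mm
- short_lane_head (a point): short lane of the gauge, for 50 mm bolts: where the centre of the under-head face lies when the bolt is down in the grooves, mid-play, 33 mm above the desk. The head lies in a pocket 10.5 mm long between a wall (38 mm high, 42 mm wide) and the front V-block, whose pocket face is 50 mm from the stop: 4 mm of play lengthwise
- short_lane_tip (a point): short lane of the gauge, for 50 mm bolts: where the centre of the tip lies when the bolt is down in the grooves, mid-play, 33 mm above the desk. Front V-block and rear V-bar are 7 mm thick; between them 36 mm are open for the fingers, down to the plate 23 mm below the axis. A 60 mm bolt cannot go down here
- long_lane_head (a point): long lane of the gauge, for 60 mm bolts: where the centre of the under-head face lies when the bolt is down in the grooves, mid-play, 33 mm above the desk. The head lies in a pocket 10.5 mm long between a wall (38 mm high, 42 mm wide) and the front V-block, whose pocket face is 60 mm from the stop: 4 mm of play lengthwise
- long_lane_tip (a point): long lane of the gauge, for 60 mm bolts: where the centre of the tip lies when the bolt is down in the grooves, mid-play, 33 mm above the desk. Front V-block and rear V-bar are 7 mm thick; between them 46 mm are open for the fingers, down to the plate 23 mm below the axis. A 50 mm bolt goes down here too, but slack, and does not count
- tray_1: open grey plastic tray with three 50 mm bolts (the short ones) fixed in it, for 50 mm bolts; 116 x 126 mm outside, 30 mm high, walls and floor 2.5 mm; fixed to the desk. Origin: under its centre, on the desk. The bolts in it lie along its x, side by side in the half towards its +y; the half towards -y is empty
- tray_1_free (a point): middle of the empty half of tray_1, on its floor (2.5 mm above the desk)
- tray_2: the same tray with three 60 mm bolts (the long ones) fixed in it, for 60 mm bolts; same size, origin and axes; the half towards its -y is empty
- tray_2_free (a point): middle of the empty half of tray_2, on its floor (2.5 mm above the desk)
- tape: bystander, to be left where it is: roll of masking tape lying flat, 98 mm across, 25 mm high; origin under its centre
- petri_dish: bystander, to be left where it is: covered petri dish, 60 mm across, 15 mm high; origin under its centre
- carton: bystander, to be left where it is: small printed carton, 30 x 85 x 22 mm; origin under its centre

How it is judged:
On the way, in this order (a step that is already met when the one before it is completed fails the run):
1. one bolt lies down in the V grooves of the gauge lane of its own length, the other is not yet in its tray ((((distance between bolt_1 and long_lane_head below 0.004 m and distance between bolt_1_tip and long_lane_tip below 0.004 m) and not (x of bolt_2 in the frame of tray_1 between -0.058 and 0.058 m and y of bolt_2 in the frame of tray_1 between -0.063 and 0.063 m and z of each of bolt_2, bolt_2_tip in the frame of tray_1 below 0.03 m and x of bolt_2_tip in the frame of tray_1 between -0.058 and 0.058 m and y of bolt_2_tip in the frame of tray_1 between -0.063 and 0.063 m)) or ((distance between bolt_2 and short_lane_head below 0.004 m and distance between bolt_2_tip and short_lane_tip below 0.004 m) and not (x of bolt_1 in the frame of tray_2 between -0.058 and 0.058 m and y of bolt_1 in the frame of tray_2 between -0.063 and 0.063 m and z of each of bolt_1, bolt_1_tip in the frame of tray_2 below 0.03 m and x of bolt_1_tip in the frame of tray_2 between -0.058 and 0.058 m and y of bolt_1_tip in the frame of tray_2 between -0.063 and 0.063 m)))), for 0.2 s.
2. one bolt lies in the tray of its length, the gauge is empty and the other bolt is still to be sorted ((((x of bolt_1 in the frame of tray_2 between -0.058 and 0.058 m and y of bolt_1 in the frame of tray_2 between -0.063 and 0.063 m and z of each of bolt_1, bolt_1_tip in the frame of tray_2 below 0.03 m and x of bolt_1_tip in the frame of tray_2 between -0.058 and 0.058 m and y of bolt_1_tip in the frame of tray_2 between -0.063 and 0.063 m) and not (x of bolt_2 in the frame of tray_1 between -0.058 and 0.058 m and y of bolt_2 in the frame of tray_1 between -0.063 and 0.063 m and z of each of bolt_2, bolt_2_tip in the frame of tray_1 below 0.03 m and x of bolt_2_tip in the frame of tray_1 between -0.058 and 0.058 m and y of bolt_2_tip in the frame of tray_1 between -0.063 and 0.063 m)) or ((x of bolt_2 in the frame of tray_1 between -0.058 and 0.058 m and y of bolt_2 in the frame of tray_1 between -0.063 and 0.063 m and z of each of bolt_2, bolt_2_tip in the frame of tray_1 below 0.03 m and x of bolt_2_tip in the frame of tray_1 between -0.058 and 0.058 m and y of bolt_2_tip in the frame of tray_1 between -0.063 and 0.063 m) and not (x of bolt_1 in the frame of tray_2 between -0.058 and 0.058 m and y of bolt_1 in the frame of tray_2 between -0.063 and 0.063 m and z of each of bolt_1, bolt_1_tip in the frame of tray_2 below 0.03 m and x of bolt_1_tip in the frame of tray_2 between -0.058 and 0.058 m and y of bolt_1_tip in the frame of tray_2 between -0.063 and 0.063 m))) and not (distance between bolt_1 and long_lane_head below 0.004 m and distance between bolt_1_tip and long_lane_tip below 0.004 m) and not (distance between bolt_2 and short_lane_head below 0.004 m and distance between bolt_2_tip and short_lane_tip below 0.004 m)), for 0.2 s.
3. the other bolt lies down in the gauge lane of its own length, the first stays in its tray ((((distance between bolt_1 and long_lane_head below 0.004 m and distance between bolt_1_tip and long_lane_tip below 0.004 m) and (x of bolt_2 in the frame of tray_1 between -0.058 and 0.058 m and y of bolt_2 in the frame of tray_1 between -0.063 and 0.063 m and z of each of bolt_2, bolt_2_tip in the frame of tray_1 below 0.03 m and x of bolt_2_tip in the frame of tray_1 between -0.058 and 0.058 m and y of bolt_2_tip in the frame of tray_1 between -0.063 and 0.063 m)) or ((distance between bolt_2 and short_lane_head below 0.004 m and distance between bolt_2_tip and short_lane_tip below 0.004 m) and (x of bolt_1 in the frame of tray_2 between -0.058 and 0.058 m and y of bolt_1 in the frame of tray_2 between -0.063 and 0.063 m and z of each of bolt_1, bolt_1_tip in the frame of tray_2 below 0.03 m and x of bolt_1_tip in the frame of tray_2 between -0.058 and 0.058 m and y of bolt_1_tip in the frame of tray_2 between -0.063 and 0.063 m)))), for 0.2 s.
At the end, for the whole second after the job is handed in: the 50 mm bolt lies in the tray of 50 mm bolts and the 60 mm bolt in the tray of 60 mm bolts, at rest, both ends of the shank inside the tray's outline and below its 30 mm rim; each had lain in its own gauge lane first (both ends within 4 mm), one bolt at a time (x of bolt_1 in the frame of tray_2 between -0.058 and 0.058 m and y of bolt_1 in the frame of tray_2 between -0.063 and 0.063 m and z of each of bolt_1, bolt_1_tip in the frame of tray_2 below 0.03 m and x of bolt_1_tip in the frame of tray_2 between -0.058 and 0.058 m and y of bolt_1_tip in the frame of tray_2 between -0.063 and 0.063 m and x of bolt_2 in the frame of tray_1 between -0.058 and 0.058 m and y of bolt_2 in the frame of tray_1 between -0.063 and 0.063 m and z of each of bolt_2, bolt_2_tip in the frame of tray_1 below 0.03 m and x of bolt_2_tip in the frame of tray_1 between -0.058 and 0.058 m and y of bolt_2_tip in the frame of tray_1 between -0.063 and 0.063 m and linear speed of each of bolt_1, bolt_2 below 0.02 m/s and angular speed of each of bolt_1, bolt_2 below 0.3 rad/s); the robot touches nothing.
It fails at once if the tape, the petri dish or the carton is pushed more than 30 mm (distance of any of tape, petri_dish, carton from where it was at the start of the episode above 0.03 m).
It also fails if it takes over 64 s, if anything falls off the work surface, if the arm or the gripper's body presses on something with over 40 N, if the wrist force passes 120 N, or if a joint passes its speed limit or range.

## Working session

There is one attempt and no reset: what is moved stays moved. The work goes in short steps, Python scripts to look and compute and a shell command to move; the robot and the scene stay as the last step left them, time stands still between calls to the robot, and variables do not carry over. Pictures are saved under pics/ and viewed, at most 13 in all, crops included, and the job is handed in when it is done.

```bash
mkdir -p pics; cat > h.py <<'E'
import numpy as np, cv2
from station import sense, vision, order
def snap(n):
    s=vision.snapshot(n); return s
def cloud(s):
    z=s["range_z"]; v,u=np.mgrid[:z.shape[0],:z.shape[1]]
    K=s["mtx"]; P=np.stack([(u-K[0,2])/K[0,0]*z,(v-K[1,2])/K[1,1]*z,z],-1)
    return P@s["pose"][:3,:3].T+s["pose"][:3,3]
def ray(s,uv,h):
    uv=np.atleast_2d(uv).astype(float);K=s["mtx"]
    d=np.c_[(uv-[K[0,2],K[1,2]])/[K[0,0],K[1,1]],np.ones(len(uv))]@s["pose"][:3,:3].T
    o=s["pose"][:3,3]; return o+d*((h-o[2])/d[:,2])[:,None]
E
python3 - <<'E'
from h import *
import pickle
for n in ("top","scene"):
    s=snap(n); pickle.dump(s,open(n+".pkl","wb")); cv2.imwrite(f"pics/{n}0.png",s["image"]); print(n,s["mtx"].round(1).tolist(),s["pose"].round(3).tolist())
print(sense())
E
```

```text
top [[397.7, 0.0, 248.0], [0.0, 397.7, 190.8], [0.0, 0.0, 1.0]] [[0.005, -0.988, 0.155, 0.346], [-1.0, -0.007, -0.009, 0.078], [0.01, -0.155, -0.988, 1.232], [0.0, 0.0, 0.0, 1.0]]
scene [[351.3, 0.0, 250.0], [0.0, 351.3, 196.6], [0.0, 0.0, 1.0]] [[0.513, -0.682, 0.52, 0.026], [-0.858, -0.402, 0.32, -0.229], [-0.009, -0.611, -0.792, 0.802], [0.0, 0.0, 0.0, 1.0]]
{'t': 0.1, 'q': array([ 1.07147990e+00,  5.28379075e-01,  1.43379644e+00,  1.48605087e-05,
        1.18139407e+00, -1.78485350e-01]), 'qd': array([-0.00138523,  0.00056073, -0.00032757,  0.00039432,  0.00041059,
        0.00116373]), 'tau': array([-3.33977559e-04, -4.43301415e+01, -1.78584892e+01, -2.81104340e-04,
        3.90248839e-03,  1.50605979e-05]), 'tcp_pos': array([0.1967188 , 0.59250345, 0.20932082]), 'tool_rot': array([ 1.59731138e-01,  9.87160061e-01, -9.29961793e-04, -3.35097803e-04]), 'force': array([ 0.30600152, -0.41002826,  0.19652669]), 'ft_torque': array([ 0.01001179, -0.00963319, -0.03987759]), 'gripper_force': 0.0, 'finger_gap': 0.9985454644415924}
```

View pics/top0.png

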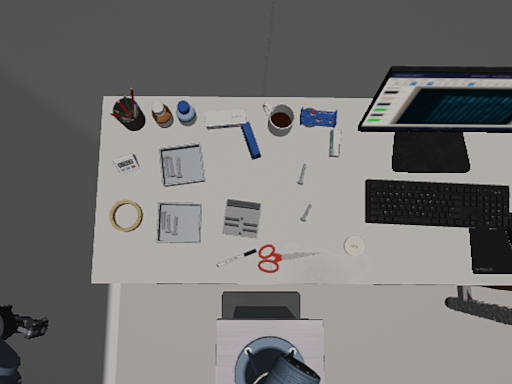

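View pics/scene0.png

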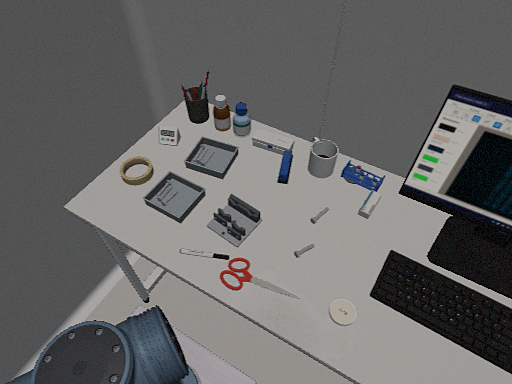

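The top view shows the bolts at (302,175) and (306,213), the gauge at (242,218), and the trays at (181,165) and (179,223). Next I'll view enlarged crops.

```bash
python3 - <<'E'
from h import *
import pickle
t=pickle.load(open("top.pkl","rb"));s=pickle.load(open("scene.pkl","rb"))
def crop(im,u,v,w,h,k): return cv2.resize(im[v:v+h,u:u+w],None,fx=k,fy=k,interpolation=cv2.INTER_CUBIC)
a=crop(t["image"],150,140,180,110,4.4)
cv2.imwrite("pics/topc.png",a)
cv2.imwrite("pics/scenec.png",crop(s["image"],140,130,200,135,4))
for n,S in(("top",t),("scene",s)):
    P=cloud(S); print(n)
    for uv in [(210,270),(290,195),(270,150),(200,246)] if n=="top" else [(280,220),(330,240),(190,230)]:
        print(uv,P[uv[1],uv[0]].round(4))
E
```

```text
top
(210, 270) [0.2951 0.181  0.002 ]
(290, 195) [ 0.5273 -0.0649 -0.0028]
(270, 150) [ 0.6704 -0.0021  0.0041]
(200, 246) [ 0.3671  0.2135 -0.0022]
scene
(280, 220) [ 5.249e-01 -1.700e-02 -4.000e-04]
(330, 240) [ 5.353e-01 -1.596e-01  2.000e-04]
(190, 230) [ 0.3735  0.1765 -0.0008]
```

View pics/topc.png

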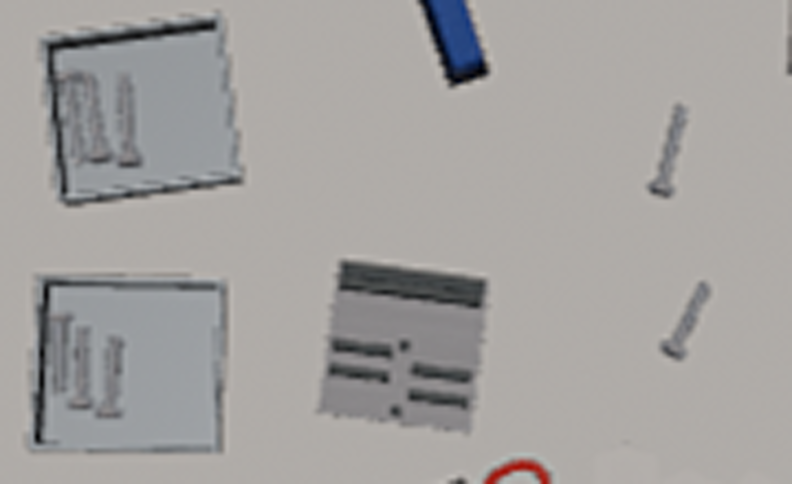

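View pics/scenec.png

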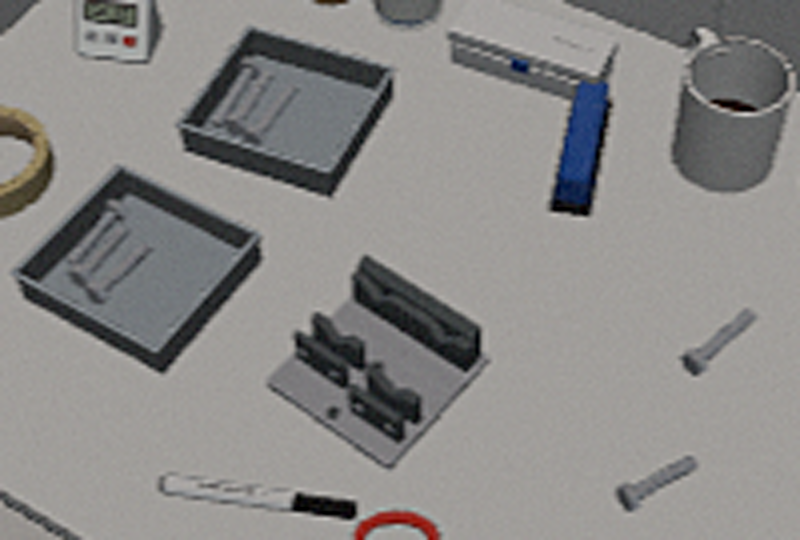

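The crops show both bolts with heads towards -x. The upper bolt at (302,175) looks longer, so I take it as bolt_1. The upper tray holds the longer bolts, and the free halves are on the right. The gauge is yawed about -7°, with the short lane on the left. Next I'll measure these precisely.

```bash
cat > m.py <<'E'
from h import *
def bolt(S,c,r=16,hgt=0.007,pr=True):
    im=S["image"].astype(float).mean(2); u0,v0=c[0]-r,c[1]-r
    w=im[v0:v0+2*r+1,u0:u0+2*r+1]; bg=np.median(w); d=np.abs(w-bg); d=cv2.GaussianBlur(d,(0,0),.6)
    n,l,st,_=cv2.connectedComponentsWithStats((d>18).astype(np.uint8))
    k=1+st[1:,4].argmax(); m=cv2.dilate((l==k).astype(np.uint8),np.ones((3,3)))
    v,u=np.nonzero(m); W=d[v,u]; P=ray(S,np.c_[u+u0,v+v0],hgt)[:,:2]
    mu=(P*W[:,None]).sum(0)/W.sum(); C=np.cov(P.T,aweights=W); e,V=np.linalg.eigh(C); a=V[:,1]*np.sign(V[0,1])
    t=(P-mu)@a; B=np.arange(-.05,.05,.0015); h=np.histogram(t,B,weights=W)[0]; h=np.convolve(h,np.ones(3)/3,'same')
    thr=np.median(h[h>0.3*h.max()])/2; i=np.nonzero(h>thr)[0]; x=(B[1:]+B[:-1])/2
    lo=x[i[0]-1]+.0015*(thr-h[i[0]-1])/(h[i[0]]-h[i[0]-1]); hi=x[i[-1]]+.0015*(h[i[-1]]-thr)/(h[i[-1]]-h[i[-1]+1])
    if pr: print("bolt mu",mu.round(4),"ang",np.degrees(np.arctan2(a[1],a[0])).round(1),"len",(hi-lo).round(4),"head",(mu+lo*a).round(4),"tip",(mu+hi*a).round(4))
    return mu+lo*a,mu+hi*a
def dark(S,c,r,hgt,thr=95,amin=10):
    im=S["image"].astype(float).mean(2);u0,v0=c[0]-r[0],c[1]-r[1]
    m=(im[v0:v0+2*r[1],u0:u0+2*r[0]]<thr).astype(np.uint8)
    n,l,st,ce=cv2.connectedComponentsWithStats(m)
    for k in range(1,n):
        if st[k,4]<amin: continue
        ct=cv2.findContours((l==k).astype(np.uint8),cv2.RETR_EXTERNAL,cv2.CHAIN_APPROX_NONE)[0][0][:,0]+[u0,v0]
        q=cv2.boxPoints(cv2.minAreaRect(ct.astype(np.float32)))
        print(k,st[k,4],(ce[k]+[u0,v0]).round(1),"box px",q.round(1).tolist(),"w",ray(S,q,hgt)[:,:2].round(4).tolist())
E
python3 - <<'E'
from m import *
import pickle
t=pickle.load(open("top.pkl","rb"));s=pickle.load(open("scene.pkl","rb"))
for S,cs in((t,[(302,175),(306,213)]),(s,[(319,215),(304,250)])):
    for c in cs: bolt(S,c)
dark(t,(242,218),(24,24),.046); 
g=t["image"].mean(2)[198:242,222:264:2].astype(int)
for r in g: print(*r)
E
```

```text
bolt mu [ 0.5886 -0.1004] ang -14.5 len 0.0702 head [ 0.5586 -0.0927] tip [ 0.6266 -0.1102]
bolt mu [ 0.468  -0.1104] ang -27.5 len 0.0598 head [ 0.4444 -0.0981] tip [ 0.4975 -0.1257]
bolt mu [ 0.5833 -0.102 ] ang -16.6 len 0.0709 head [ 0.5555 -0.0937] tip [ 0.6234 -0.1139]
bolt mu [ 0.4658 -0.1122] ang -28.9 len 0.061 head [ 0.4425 -0.0993] tip [ 0.4959 -0.1288]
1 197 [242.9 204.4] box px [[226.60000610351562, 205.1999969482422], [227.39999389648438, 199.1999969482422], [259.29998779296875, 203.5], [258.5, 209.5]] w [[0.4879, 0.1315], [0.506, 0.1293], [0.4937, 0.0332], [0.4757, 0.0356]]
2 36 [231.8 218.8] box px [[224.89999389648438, 218.8000030517578], [225.3000030517578, 216.1999969482422], [238.39999389648438, 218.39999389648438], [238.0, 221.0]] w [[0.447, 0.136], [0.4548, 0.1348], [0.4485, 0.0955], [0.4408, 0.0968]]
4 30 [231.2 224.3] box px [[224.8000030517578, 224.60000610351562], [225.10000610351562, 222.5], [237.1999969482422, 224.0], [237.0, 226.10000610351562]] w [[0.4298, 0.136], [0.436, 0.1353], [0.4317, 0.0989], [0.4255, 0.0996]]
5 36 [250.  224.5] box px [[242.899993
[... 3253 characters left out ...]
9 139 137 134 129 171 172 172
165 170 127 148 139 138 133 135 126 90 138 135 135 136 136 138 139 141 176 172 171
173 174 164 171 168 168 143 126 145 137 136 134 134 135 135 136 136 139 174 171 172
171 172 173 173 173 174 168 164 170 157 130 136 143 142 135 135 134 140 174 171 171
172 172 172 172 172 172 173 174 174 171 166 167 168 154 147 133 140 140 173 171 171
171 172 172 171 171 171 172 172 172 173 174 174 173 170 170 166 169 148 173 171 171
171 171 171 171 171 172 171 171 172 172 172 172 172 173 174 173 174 167 172 171 172
171 171 171 171 171 172 172 171 171 171 172 171 171 172 172 172 172 172 172 171 172
171 172 171 171 171 171 172 172 171 172 171 171 171 171 172 171 171 172 172 172 171
```

```bash
cat > g.py <<'E'
from m import *
def edge(S,p,q,dirn,hgt,n=25,lo=3,hi=3,trim=.1,lev=None):
    """sub-pixel edge along guess p->q (px), searched across; returns world line points"""
    im=cv2.GaussianBlur(S["image"].astype(np.float32).mean(2),(0,0),.5)
    p,q=np.array(p,float),np.array(q,float); nrm=np.array(dirn,float); nrm/=np.linalg.norm(nrm)
    s=np.arange(-lo,hi+.01,.1); out=[]
    for f in np.linspace(trim,1-trim,n):
        c=p+(q-p)*f; xy=(c+s[:,None]*nrm).astype(np.float32)
        I=cv2.remap(im,xy[:,:1],xy[:,1:],cv2.INTER_LINEAR)[:,0]
        g=lev if lev else (I[:5].mean()+I[-5:].mean())/2
        k=np.nonzero((I[:-1]-g)*(I[1:]-g)<=0)[0]
        if len(k): out.append(xy[k[-1]])
    P=ray(S,np.array(out),hgt)[:,:2]
    vx,vy,x,y=cv2.fitLine(P.astype(np.float32),cv2.DIST_HUBER,0,.001,.001).ravel()
    r=np.abs((P-[x,y])@[-vy,vx]); print("edge ang %.2f pt %.4f %.4f res %.4f n %d"%(np.degrees(np.arctan(vy/vx)),x,y,np.median(r),len(P)))
    return np.array([x,y]),np.array([vx,vy])
def meet(a,b):
    A=np.c_[a[1],-b[1]]; return a[0]+a[1]*np.linalg.solve(A,b[0]-a[0])[0]
E
python3 - <<'E'
from g import *
import pickle
t=pickle.load(open("top.pkl","rb"));
far=edge(t,(227.5,199),(260,203.5),(.13,-1),.046)
near=edge(t,(222.5,234),(256.5,239),(-.13,1),.010)
L=edge(t,(226,209),(223,232),(-1,-.13),.010)
R=edge(t,(260,212),(257,236),(1,.13),.010)
front=edge(t,(227,205),(259,209.5),(-.13,1),.046)   # bar front top edge (rough)
c1,c2=meet(near,L),meet(near,R); print(c1,c2,np.linalg.norm(c1-c2))
f1,f2=meet(far,L),meet(far,R); print("len",np.linalg.norm(f1-c1),np.linalg.norm(f2-c2),"centre",(c1+c2+f1+f2)/4)
# trays: corners of rim
im=t["image"].mean(2).astype(np.uint8)
for (u,v) in ((181,165),(179,223)):
    w=im[v-28:v+28,u-28:u+28]; m=(np.abs(w.astype(int)-172)>14).astype(np.uint8); m=cv2.morphologyEx(m,cv2.MORPH_CLOSE,np.ones((3,3)))
    n,l,st,_=cv2.connectedComponentsWithStats(m);k=1+st[1:,4].argmax()
    ct=max(cv2.findContours((l==k).astype(np.uint8),0,1)[0],key=cv2.contourArea)[:,0]+[u-28,v-28]
    r=cv2.minAreaRect(ct.astype(np.float32)); q=cv2.boxPoints(r); W=ray(t,q,.02)[:,:2]; print("tray",r,"centre",W.mean(0).round(4),"corners",W.round(3).tolist())
E
```

```text
edge ang 82.67 pt 0.5004 0.0754 res 0.0001 n 25
edge ang 82.92 pt 0.3974 0.0859 res 0.0008 n 25
edge ang -6.98 pt 0.4431 0.1417 res 0.0006 n 25
edge ang -9.54 pt 0.4299 0.0368 res 0.0008 n 25
edge ang 82.64 pt 0.4804 0.0765 res 0.0002 n 25
[0.40489268 0.14634433] [0.3920714 0.0431744] 0.103963554
len 0.103789285 0.103425056 centre [0.4497357  0.08732066]
tray ((181.1692657470703, 164.35385131835938), (39.93918228149414, 44.15636444091797), 82.87498474121094) centre [0.6185 0.2756] corners [[0.672, 0.354], [0.691, 0.217], [0.565, 0.199], [0.546, 0.333]]
tray ((178.0, 222.0), (40.0, 46.0), 90.0) centre [0.4391 0.2796] corners [[0.499, 0.352], [0.5, 0.211], [0.379, 0.208], [0.378, 0.347]]
```

```bash
python3 - <<'E'
from g import *
import pickle
for n,ps in (("top",None),):
    t=pickle.load(open("top.pkl","rb"))
    far=edge(t,(227.5,199),(260,203.5),(.13,-1),.046)
    bl=edge(t,(227.3,199.5),(226.7,204.5),(-1,-.13),.046,trim=.25)
    br=edge(t,(259.5,204),(258.8,209),(1,.13),.046,trim=.25)
    a=far[1]*np.sign(far[1][1]); gy=a; gx=np.array([a[1],-a[0]])
    e1,e2=meet(far,bl),meet(far,br); mid=(e1+e2)/2; C=mid-.054*gx
    print("yaw",np.degrees(np.arctan2(gx[1],gx[0])),"bar w",np.linalg.norm(e1-e2),"centre",C)
    f=lambda px,h:((ray(t,px,h)[:,:2]-C)@np.c_[gx,gy]*1000).round(1)
    im=t["image"].astype(float).mean(2); 
    # profile along lane side-lands: dark coverage along gauge x at y=+-28+-17
    for y in (28+16.5,28-16.5,-28+16.5,-28-16.5):
        xs=np.arange(-50,60,1.); W=np.c_[C+np.outer(xs/1000,gx)+gy*y/1000,np.full(len(xs),.038),np.ones(len(xs))]
        c=W@np.linalg.inv(t["pose"]).T; px=(c[:,:3]/c[:,2:3])@t["mtx"].T
        I=cv2.remap(im.astype(np.float32),px[:,:1].astype(np.float32),px[:,1:2].astype(np.float32),cv2.INTER_LINEAR)[:,0]
        d=I<100; k=np.nonzero(np.diff(d.astype(int)))[0]; print(y,[round(float(xs[i]+(100-I[i])/(I[i+1]-I[i])),1) for i in k])
E
```

```text
edge ang 82.67 pt 0.5004 0.0754 res 0.0001 n 25
edge ang -11.86 pt 0.4975 0.1317 res 0.0001 n 25
edge ang -12.66 pt 0.4840 0.0323 res 0.0001 n 25
yaw -7.3262005 bar w 0.10048686 centre [0.44741926 0.0866823 ]
44.5 [-23.8, -15.9, -7.8, 1.2, 34.7, 54.0]
11.5 [-24.5, -16.2, -7.2, 1.3, 35.0, 54.5]
-11.5 [-34.0, -26.2, -16.8, -8.4, 35.3, 54.2]
-44.5 [-34.4, -26.1, -16.8, -8.6, 34.5, 54.1]
```

```bash
python3 -m crank '[{"dp":[0.55,-0.96,0],"angular":[0,0,0.4]},{"dp":[0.55,-0.96,0],"angular":[0,0,0.4]},{"dp":[0.55,-0.96,0],"angular":[0,0,0.4]},{"dp":[0.55,-0.96,0],"angular":[0,0,0.4]},{"dp":[0.55,-0.96,0],"angular":[0,0,0.4]},{"dp":[0.55,-0.96,0],"angular":[0,0,0.4]},{"dp":[0.55,-0.96,0],"angular":[0,0,0.4]},{"dp":[0.55,-0.96,0],"angular":[0,0,0.4]},{"dp":[0.55,-0.96,0],"angular":[0,0,0.2]},{"dp":[0.55,-0.96,0],"angular":[0,0,0]},{"dp":[0.55,-0.96,0],"angular":[0,0,0]},{"dp":[0.55,-0.96,0],"angular":[0,0,0]},{"dp":[0.55,-0.96,0],"angular":[0,0,0]},{"dp":[0.55,-0.96,0],"angular":[0,0,0]},{"dp":[0.55,-0.96,0],"angular":[0,0,0]},{"dp":[0.55,-0.96,0],"angular":[0,0,0]},{"dp":[0.55,-0.96,0],"angular":[0,0,0]},{"dp":[0.55,-0.96,0],"angular":[0,0,0]},{"dp":[0.55,-0.96,0],"angular":[0,0,0]},{"dp":[0.55,-0.96,0],"angular":[0,0,0]}]' 0.5 60
```

```text
t: 2.1
tcp_pos: [0.5272, 0.0159, 0.2098]
tool_rot: [0.13, 0.991, 0.0, -0.0]
force: [-0.3, 0.3, -0.2]
finger_gap: 0.5
gripper_force: 0.0
```

```bash
python3 -m crank '[{"dp":[0.47,-0.79,-0.8],"angular":[0,0,0]},{"dp":[0.47,-0.79,-0.8],"angular":[0,0,0]},{"dp":[0.47,-0.79,-0.8],"angular":[0,0,0]},{"dp":[0.47,-0.79,-0.8],"angular":[0,0,0]},{"dp":[0.47,-0.79,-0.8],"angular":[0,0,0]},{"dp":[0,0,0],"angular":[0,0,0]},{"dp":[0,0,0],"angular":[0,0,0]},{"dp":[0,0,0],"angular":[0,0,0]}]' 0.5
python3 - <<'E'
from h import *
s=snap("scene"); cv2.imwrite("pics/s1.png",cv2.resize(s["image"][100:300,180:430],None,fx=3,fy=3,interpolation=cv2.INTER_CUBIC)); print(sense()["tcp_pos"])
E
```

```text
t: 2.9
tcp_pos: [0.5971, -0.1006, 0.0906]
tool_rot: [0.13, 0.991, 0.0, -0.0]
force: [-0.1, 0.1, 1.1]
finger_gap: 0.497
gripper_force: 0.0
[ 0.59733388 -0.10050975  0.09107205]
```

View pics/s1.png

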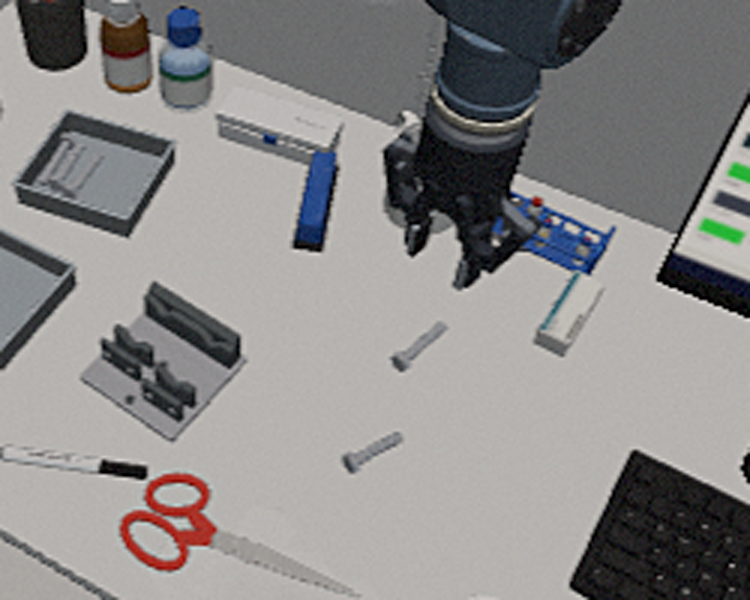

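The scene view shows the open gripper centred above bolt_1, with fingertips at crop (415,245) and (462,280). The path down is clear.

```bash
python3 -m crank '[{"dp":[0,-0.07,-0.6],"angular":[0,0,0]},{"dp":[0,0,-0.6],"angular":[0,0,0]},{"dp":[0,0,-0.5],"angular":[0,0,0]},{"dp":[0,0,-0.35],"angular":[0,0,0]},{"dp":[0,0,-0.28],"angular":[0,0,0]},{"dp":[0,0,0],"angular":[0,0,0]},{"dp":[0,0,0],"angular":[0,0,0]},{"dp":[0,0,0],"angular":[0,0,0]}]' 0.5; python3 -m crank '[{"dp":[0,0,0],"angular":[0,0,0]},{"dp":[0,0,0],"angular":[0,0,0]},{"dp":[0,0,0],"angular":[0,0,0]},{"dp":[0,0,0],"angular":[0,0,0]},{"dp":[0,0,0],"angular":[0,0,0]},{"dp":[0,0,0],"angular":[0,0,0]},{"dp":[0,0,0],"angular":[0,0,0]},{"dp":[0,0,0],"angular":[0,0,0]}]' 1 50
python3 - <<'E'
from m import *
s=sense(); print(s["tcp_pos"],s["force"],s["finger_gap"],s["gripper_force"])
E
```

```text
t: 3.75
tcp_pos: [0.5981, -0.1037, 0.0209]
tool_rot: [0.13, 0.991, -0.0, 0.001]
force: [-0.4, -1.1, -0.5]
finger_gap: 0.499
gripper_force: 0.0
t: 4.55
tcp_pos: [0.5975, -0.1035, 0.0203]
tool_rot: [0.13, 0.991, -0.0, -0.0]
force: [-0.5, 0.4, -0.0]
finger_gap: -0.0
gripper_force: 0.0
[ 0.59751483 -0.10348987  0.02027673] [-0.52615225  0.35263999 -0.03712041] -0.00014986168120186975 0.0
```

```bash
python3 -m crank '[{"dp":[0,0,1],"angular":[0,0,0]},{"dp":[0,0,1],"angular":[0,0,0]},{"dp":[0,0,1],"angular":[0,0,0]},{"dp":[0,0,0],"angular":[0,0,0]},{"dp":[0,0,0],"angular":[0,0,0]}]' 0.5
python3 - <<'E'
from m import *
s=snap("scene"); cv2.imwrite("pics/s2.png",cv2.resize(s["image"][150:270,260:400],None,fx=5,fy=5,interpolation=cv2.INTER_CUBIC)); print(sense()["tcp_pos"])
bolt(s,(319,215));bolt(s,(304,250))
E
```

```text
t: 5.05
tcp_pos: [0.5978, -0.1036, 0.111]
tool_rot: [0.13, 0.991, -0.0, 0.001]
force: [-0.6, -0.9, -1.2]
finger_gap: 0.502
gripper_force: 0.0
[ 0.59693388 -0.10328139  0.10986537]
bolt mu [ 0.5832 -0.1019] ang -16.3 len 0.0713 head [ 0.5551 -0.0938] tip [ 0.6235 -0.1137]
bolt mu [ 0.4658 -0.1122] ang -28.9 len 0.0609 head [ 0.4426 -0.0993] tip [ 0.4959 -0.1288]
```

View pics/s2.png

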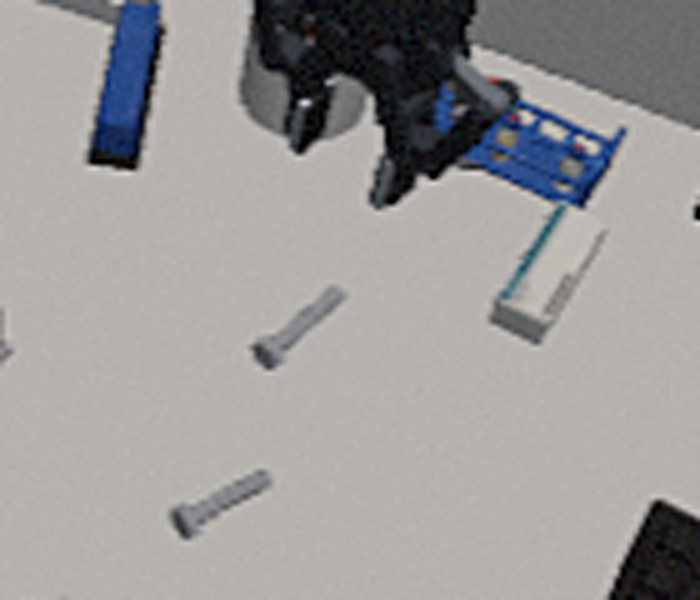

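The scene view shows bolt_1 unmoved, with fingertips at px (320,179) and (336,190), so the closed fingers never touched it. I'll check the fingertips' position against the reported TCP.

```bash
python3 - <<'E'
from m import *
s=snap("scene");P=cloud(s);im=s["image"].mean(2)
sel=(im<110)&(s["range_z"]>0)&(np.hypot(P[...,0]-.597,P[...,1]+.103)<.075)&(P[...,2]<.2)&(P[...,2]>.05)
Q=P[sel]; print("scene",len(Q)); o=Q[Q[:,2].argsort()][:14]; print(o.round(3).tolist())
# projection of expected TCP and points
for z in (.110,.095): 
    c=np.linalg.inv(s["pose"])@[.597,-.1033,z,1]; p=s["mtx"]@(c[:3]/c[2]); print(z,p[:2].round(1))
t=snap("top");P=cloud(t);im=t["image"].mean(2)
sel=(im<110)&(t["range_z"]>0)&(np.hypot(P[...,0]-.597,P[...,1]+.103)<.1)&(P[...,2]<.25)&(P[...,2]>.05)
Q=P[sel];print("top",len(Q),Q[Q[:,2].argsort()][:8].round(3).tolist(),Q.mean(0))
print(bolt(t,(302,175)))
E
```

```text
scene 396
[[0.594, -0.078, 0.134], [0.61, -0.087, 0.135], [0.581, -0.126, 0.135], [0.596, -0.082, 0.136], [0.599, -0.084, 0.137], [0.603, -0.084, 0.138], [0.58, -0.128, 0.138], [0.611, -0.086, 0.138], [0.592, -0.081, 0.138], [0.615, -0.087, 0.138], [0.581, -0.125, 0.139], [0.58, -0.13, 0.14], [0.605, -0.086, 0.14], [0.592, -0.078, 0.14]]
0.11 [326.3 189.5]
0.095 [325.4 193.2]
top 54 [[0.598, -0.052, 0.186], [0.6, -0.049, 0.19], [0.599, -0.052, 0.193], [0.601, -0.046, 0.194], [0.601, -0.048, 0.196], [0.601, -0.051, 0.197], [0.6, -0.053, 0.202], [0.602, -0.045, 0.204]] [ 0.60709907 -0.04612701  0.22371164]
bolt mu [ 0.6065 -0.073 ] ang -22.6 len 0.0914 head [ 0.5618 -0.0544] tip [ 0.6462 -0.0895]
(array([ 0.56175613, -0.05440553]), array([ 0.64616411, -0.08948501]))
```

Depth puts the fingertips at about z 0.134 while the TCP reads 0.110. The real tips are therefore about 35 mm higher than the reading suggests, so the first close was above the bolt. I'll descend in guarded steps and measure the tips.

```bash
cat > tips.py <<'E'
from m import *
s=snap("scene");P=cloud(s);im=s["image"].mean(2);st=sense();x,y,z=st["tcp_pos"]
sel=(im<100)&(s["range_z"]>0)&(np.hypot(P[...,0]-x,P[...,1]-y)<.05)&(P[...,2]<z+.1)&(P[...,2]>.008)
Q=P[sel];zz=np.sort(Q[:,2]);print("tcp",st["tcp_pos"].round(4),"f",st["force"].round(1),"gap",st["finger_gap"],st["gripper_force"],"lowest z",zz[:12].round(3))
E
python3 -m crank '[{"dp":[0,0,-0.8],"angular":[0,0,0]},{"dp":[0,0,-0.8],"angular":[0,0,0]},{"dp":[0,0,-0.8],"angular":[0,0,0]},{"dp":[0,0,-0.6],"angular":[0,0,0]},{"dp":[0,0,0],"angular":[0,0,0]},{"dp":[0,0,0],"angular":[0,0,0]},{"dp":[0,0,0],"angular":[0,0,0]}]' 0.65; python3 tips.py
python3 -m crank '[{"dp":[0,0,-0.2],"angular":[0,0,0]},{"dp":[0,0,-0.2],"angular":[0,0,0]},{"dp":[0,0,0],"angular":[0,0,0]}]' 0.65; python3 tips.py
```

```text
t: 5.9
tcp_pos: [0.5981, -0.1037, 0.0208]
tool_rot: [0.13, 0.991, -0.0, 0.001]
force: [-0.3, -0.9, 0.6]
finger_gap: 0.349
gripper_force: 0.0
tcp [ 0.5983 -0.1037  0.0212] f [ 1.  -0.3 -0.3] gap 0.34763548486869955 0.0 lowest z [0.009 0.01  0.012 0.013 0.014 0.046 0.047 0.047 0.049 0.05  0.05  0.05 ]
t: 6.25
tcp_pos: [0.5969, -0.1033, 0.0077]
tool_rot: [0.13, 0.991, 0.0, -0.001]
force: [0.1, 0.1, -1.1]
finger_gap: 0.349
gripper_force: 0.0
tcp [ 0.5971 -0.1034  0.0079] f [1.  0.3 0.1] gap 0.3507895663092115 0.0 lowest z [0.008 0.008 0.011 0.011 0.013 0.014 0.034 0.035 0.035 0.035 0.035 0.036]
```

```bash
python3 -m crank '[{"dp":[0,0,-0.3],"angular":[0,0,0]},{"dp":[0,0,-0.2],"angular":[0,0,0]},{"dp":[0,0,-0.2],"angular":[0,0,0]},{"dp":[0,0,0],"angular":[0,0,0]},{"dp":[0,0,0],"angular":[0,0,0]}]' 0.65; python3 tips.py
```

```text
t: 6.8
tcp_pos: [0.5974, -0.1034, -0.0131]
tool_rot: [0.13, 0.991, 0.0, -0.0]
force: [-0.6, -0.2, -0.3]
finger_gap: 0.348
gripper_force: 0.0
tcp [ 0.5976 -0.1035 -0.0128] f [-0.3  0.3  1.3] gap 0.34558806195436215 0.0 lowest z [0.008 0.008 0.008 0.009 0.012 0.012 0.012 0.013 0.013 0.014 0.015 0.016]
```

```bash
python3 -m crank '[{"dp":[0,0,-0.1],"angular":[0,0,0]},{"dp":[0,0,-0.07],"angular":[0,0,0]},{"dp":[0,0,0],"angular":[0,0,0]}]' 0.65; python3 -m crank '[{"dp":[0,0,0],"angular":[0,0,0]},{"dp":[0,0,0],"angular":[0,0,0]},{"dp":[0,0,0],"angular":[0,0,0]},{"dp":[0,0,0],"angular":[0,0,0]},{"dp":[0,0,0],"angular":[0,0,0]},{"dp":[0,0,0],"angular":[0,0,0]}]' 1 50; python3 tips.py
```

```text
t: 7.15
tcp_pos: [0.5973, -0.1034, -0.018]
tool_rot: [0.13, 0.991, 0.0, -0.0]
force: [-0.6, 0.1, -0.0]
finger_gap: 0.349
gripper_force: 0.0
t: 7.75
tcp_pos: [0.5976, -0.1035, -0.0177]
tool_rot: [0.13, 0.991, -0.0, 0.0]
force: [-0.5, -0.9, 2.2]
finger_gap: 0.086
gripper_force: 48.9
tcp [ 0.5976 -0.1035 -0.0177] f [0.  0.3 1.1] gap 0.08524554062406937 48.9096075296402 lowest z [0.008 0.009 0.009 0.01  0.01  0.01  0.01  0.011 0.011 0.011 0.012 0.013]
```

Bolt gripped: gap 0.086, 49 N. I'll lift it, turn it and carry it above the long lane.

```bash
python3 -m crank '[{"dp":[0,0,0.5],"angular":[0,0,0]},{"dp":[0,0,0.9],"angular":[0,0,0]},{"dp":[0,0,0.9],"angular":[0,0,0]},{"dp":[0,0,0.5],"angular":[0,0,0]},{"dp":[-0.575,0.667,0],"angular":[-0.05,-0.41,0.95]},{"dp":[-0.575,0.667,0],"angular":[-0.05,-0.41,0.95]},{"dp":[-0.575,0.667,0],"angular":[-0.05,-0.41,0.95]},{"dp":[-0.575,0.667,0],"angular":[-0.05,-0.41,0.95]},{"dp":[-0.575,0.667,0],"angular":[-0.05,-0.41,0.95]},{"dp":[-0.575,0.667,0],"angular":[-0.05,-0.41,0.95]},{"dp":[-0.575,0.667,0],"angular":[-0.05,-0.41,0.95]},{"dp":[-0.575,0.667,0],"angular":[-0.05,-0.41,0.95]},{"dp":[0,0,0],"angular":[0,0,0]},{"dp":[0,0,0],"angular":[0,0,0]},{"dp":[0,0,0],"angular":[0,0,0]}]' 1 50
python3 - <<'E'
from m import *
s=snap("scene"); cv2.imwrite("pics/s3.png",cv2.resize(s["image"][140:270,170:310],None,fx=5,fy=4.6,interpolation=cv2.INTER_CUBIC)); st=sense();print(st["tcp_pos"],st["tool_rot"],st["gripper_force"],st["finger_gap"])
np.save("s3.npy",s["image"])
E
```

```text
t: 9.3
tcp_pos: [0.4612, 0.056, 0.0666]
tool_rot: [0.065, 0.997, 0.0, 0.03]
force: [-0.0, 0.5, -0.2]
finger_gap: 0.083
gripper_force: 49.0
[0.46122766 0.05588164 0.06650339] [6.47506237e-02 9.97451528e-01 1.64067373e-04 2.99629722e-02] 48.961105942726135 0.08877745581325452
```

View pics/s3.png

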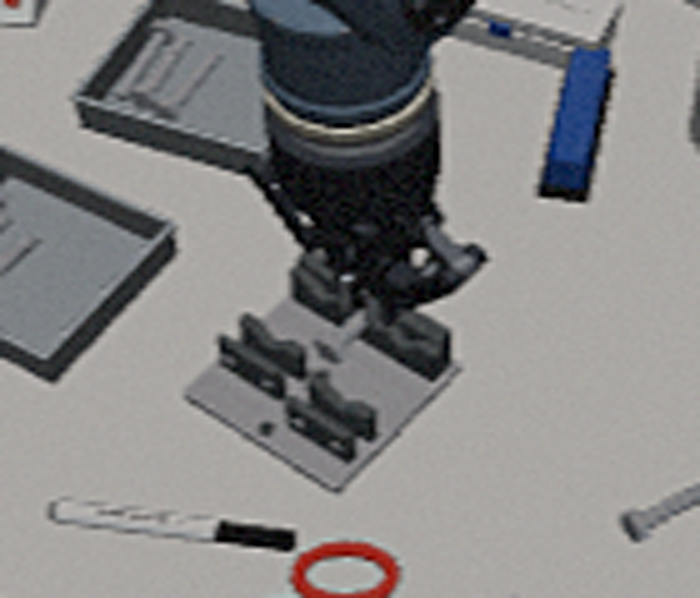

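The scene view shows bolt_1 held level over the long lane, head at crop (328,350) and shank running to (370,325). I'll check the head position against prediction.

```bash
python3 - <<'E'
from m import *
s=snap("scene")
def pr(p):
    c=np.linalg.inv(s["pose"])@[*p,1]; q=s["mtx"]@(c[:3]/c[2]); return q[:2].round(1)
off=np.array([-.0025,-.0022,0])
gx=np.array([.9918,-.1275,0])
for k in (0,-.003,.003):
    h=np.array([.4281,.0603,.091])+off+k*gx
    print(k,"underhead",pr(h),"headback",pr(h-.0065*gx),"tipside",pr(h+.02*gx))
im=s["image"].mean(2).astype(int)
for v in range(206,222): print(v,*im[v,228:256])
st=[sense()["tcp_pos"] for _ in range(1)];print(st)
E
```

```text
0 underhead [236.1 215.3] headback [234.4 217. ] tipside [241.3 210. ]
-0.003 underhead [235.4 216.1] headback [233.7 217.8] tipside [240.5 210.8]
0.003 underhead [236.9 214.5] headback [235.2 216.2] tipside [242.  209.3]
206 137 129 92 47 23 38 40 35 32 34 46 60 34 2 27 66 74 60 26 17 18 20 19 12 0 73 101 155
207 132 138 144 119 57 30 29 34 28 33 41 56 36 40 73 79 73 62 31 23 11 21 19 41 52 133 181 186
208 131 134 132 140 126 96 43 23 30 37 30 32 72 125 122 69 69 59 38 23 5 35 57 79 69 74 90 136
209 133 132 133 134 133 143 122 63 15 24 23 59 118 138 125 74 57 71 42 21 33 44 73 87 73 72 68 74
210 132 130 130 134 132 136 138 144 112 35 65 126 144 140 141 111 57 78 60 13 27 28 39 55 67 73 72 61
211 132 127 130 131 131 134 132 136 143 122 121 137 136 122 92 37 42 70 76 73 82 71 40 29 42 60 73 75
212 137 136 132 131 136 136 131 126 127 127 136 132 121 94 41 29 30 39 32 57 74 76 59 28 34 42 58 70
213 134 141 138 133 131 118 122 133 128 133 132 116 98 87 32 23 29 24 35 35 60 79 64 33 32 27 25 41
214 65 102 134 139 110 71 106 135 138 128 118 95 111 143 123 62 15 22 34 34 45 71 77 71 67 73 70 71
215 69 73 82 122 127 80 58 71 115 129 117 123 135 137 141 133 92 48 24 26 33 44 63 64 56 57 67 76
216 74 66 50 114 140 110 54 61 81 114 125 126 131 132 137 139 143 125 63 24 26 27 36 37 36 36 49 72
217 43 47 26 99 142 126 82 57 57 95 124 124 131 132 131 131 139 141 130 89 41 24 25 33 42 37 22 42
218 35 25 20 105 143 139 129 103 60 57 99 132 133 131 128 130 138 135 135 145 123 61 19 29 34 36 39 42
219 28 30 25 109 149 143 135 144 131 126 137 136 134 132 131 129 130 137 133 138 142 134 95 40 28 31 35 37
220 29 35 21 87 115 104 100 110 129 136 134 135 137 132 133 131 130 127 131 134 133 135 142 122 59 19 33 29
221 43 23 22 58 74 58 41 81 119 137 134 133 134 136 137 130 133 134 133 132 135 134 137 142 146 119 36 26
[array([0.46098437, 0.05585122, 0.06638495])]
```

```bash
python3 -m crank '[{"dp":[-0.04,0.01,-0.5],"angular":[0,0,0]},{"dp":[-0.035,0.01,-0.5],"angular":[0,0,0]},{"dp":[0,0,-0.5],"angular":[0,0,0]},{"dp":[0,0,0],"angular":[0,0,0]},{"dp":[0,0,0],"angular":[0,0,0]},{"dp":[0,0,0],"angular":[0,0,0]}]'; python3 -m crank '[{"dp":[0,0,-0.1],"angular":[0,0,0]},{"dp":[0,0,-0.1],"angular":[0,0,0]},{"dp":[0,0,-0.1],"angular":[0,0,0]},{"dp":[0,0,-0.03],"angular":[0,0,0]},{"dp":[0,0,0],"angular":[0,0,0]},{"dp":[0,0,0],"angular":[0,0,0]}]'
python3 - <<'E'
from m import *
s=snap("scene");im=s["image"].mean(2).astype(int)
for v in range(212,240): print(v,*im[v,222:252])
E
```

```text
t: 10.0
tcp_pos: [0.458, 0.0569, 0.0217]
tool_rot: [0.065, 0.997, 0.0, 0.029]
force: [-0.1, 0.3, -0.1]
finger_gap: 0.087
gripper_force: 49.0
t: 10.6
tcp_pos: [0.4572, 0.0572, 0.0113]
tool_rot: [0.064, 0.998, 0.0, 0.029]
force: [0.4, 0.7, -0.4]
finger_gap: 0.094
gripper_force: 49.0
212 65 85 120 141 138 139 139 134 135 134 135 134 142 111 20 12 14 4 0 25 32 15 4 27 21 28 44 44 55 49
213 65 72 95 126 149 136 137 143 138 135 135 136 137 130 81 0 85 102 57 17 25 21 27 21 30 45 51 50 47 46
214 57 77 73 71 75 65 67 104 134 142 132 134 133 142 122 57 174 192 68 1 1 3 23 12 26 45 49 48 49 42
215 40 56 62 69 64 73 72 72 81 127 139 138 138 142 129 86 60 56 5 3 11 18 20 7 28 34 44 54 52 52
216 26 33 38 44 37 48 71 71 56 109 142 139 134 135 119 51 33 36 0 33 16 19 29 8 18 0 25 36 36 30
217 51 38 30 26 35 35 31 44 33 104 141 136 132 135 140 111 50 50 1 15 60 73 27 11 23 22 21 15 17 19
218 80 65 35 38 36 40 40 38 28 110 141 139 140 139 143 129 92 50 1 17 56 65 32 5 15 7 23 6 17 10
219 77 76 72 55 38 39 29 34 18 115 148 143 137 140 141 135 103 50 6 0 49 79 64 29 7 17 38 44 27 27
220 38 63 82 71 64 
[... 1473 characters left out ...]
8 130 105 143 178
234 81 67 112 143 135 136 141 120 61 16 31 42 41 40 36 62 81 77 48 25 19 16 20 81 129 149 111 92 156 172
235 152 141 136 137 134 139 135 140 131 95 44 28 31 19 31 23 43 45 45 105 101 38 51 117 147 109 104 163 177 171
236 93 136 137 137 137 136 136 137 139 141 124 59 22 31 93 93 28 22 43 122 153 137 128 150 112 107 162 175 174 171
237 122 88 132 147 140 133 131 136 138 138 141 132 93 51 48 76 77 28 43 113 141 141 151 123 106 163 177 172 170 170
238 177 154 88 109 143 137 136 134 137 138 136 141 138 116 57 29 31 29 13 103 144 141 106 82 150 175 171 172 171 168
239 170 175 165 124 96 124 137 134 135 135 137 134 139 139 133 89 36 19 31 107 143 116 94 148 178 172 172 169 170 170
```

No contact force, and the head is below the wall top, so it must be in the pocket. I'll nudge it, lower the last 2 mm and release.

```bash
python3 -m crank '[{"dp":[0.03,0,-0.04],"angular":[0,0,0]},{"dp":[0,0,-0.03],"angular":[0,0,0]},{"dp":[0,0,0],"angular":[0,0,0]},{"dp":[0,0,0],"angular":[0,0,0]}]'; python3 -m crank '[{"dp":[0,0,0],"angular":[0,0,0]},{"dp":[0,0,0],"angular":[0,0,0]},{"dp":[0,0,0],"angular":[0,0,0]},{"dp":[0,0,0],"angular":[0,0,0]},{"dp":[0,0,0],"angular":[0,0,0]},{"dp":[0,0,0],"angular":[0,0,0]}]' 0.72
python3 -m crank '[{"dp":[0,0,1],"angular":[0,0,0]},{"dp":[0,0,1],"angular":[0,0,0]},{"dp":[0,0,1],"angular":[0,0,0]},{"dp":[0,0,1],"angular":[0,0,0]},{"dp":[0,0,1],"angular":[0,0,0]},{"dp":[0,0,0],"angular":[0,0,0]}]'
python3 - <<'E'
from m import *
s=snap("scene"); cv2.imwrite("pics/s4.png",cv2.resize(s["image"][180:260,190:290],None,fx=7,fy=7,interpolation=cv2.INTER_CUBIC)); st=sense();print(st["tcp_pos"],st["gripper_force"],st["finger_gap"])
E
```

```text
t: 11.05
tcp_pos: [0.4581, 0.0572, 0.0092]
tool_rot: [0.064, 0.998, 0.0, 0.029]
force: [0.4, -1.1, -0.9]
finger_gap: 0.086
gripper_force: 49.0
t: 11.65
tcp_pos: [0.4582, 0.0572, 0.0092]
tool_rot: [0.064, 0.998, 0.0, 0.029]
force: [0.0, -0.1, 0.8]
finger_gap: 0.282
gripper_force: 0.0
t: 12.25
tcp_pos: [0.4608, 0.057, 0.1627]
tool_rot: [0.064, 0.997, 0.0, 0.033]
force: [-0.1, -0.2, 0.9]
finger_gap: 0.284
gripper_force: 0.0
[0.45949451 0.05706712 0.16099808] 0.0 0.2787676779315945
```

View pics/s4.png

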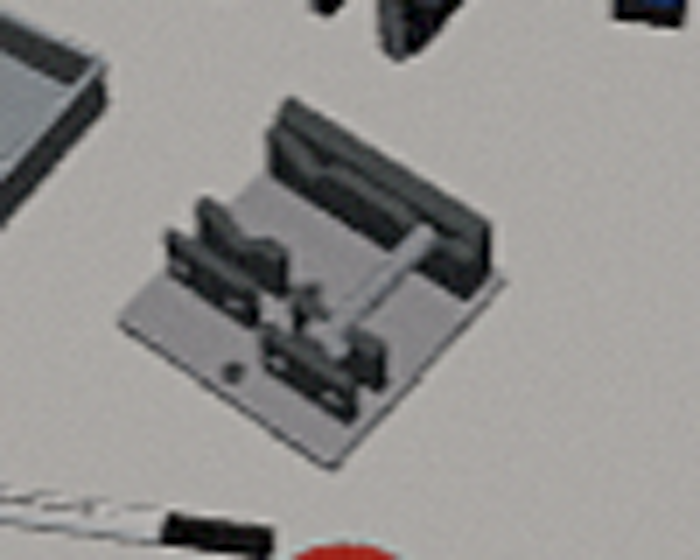

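Bolt_1 sits in the long lane: head in the pocket at crop (340,340), tip at the stop at (430,235). I'll pick it back up.

```bash
python3 -m crank '[{"dp":[0,0,-1],"angular":[0,0,0]},{"dp":[0,0,-1],"angular":[0,0,0]},{"dp":[0,0,-1],"angular":[0,0,0]},{"dp":[0,0,-1],"angular":[0,0,0]},{"dp":[0,0,-0.7],"angular":[0,0,0]},{"dp":[0,0,-0.3],"angular":[0,0,0]},{"dp":[0,0,0],"angular":[0,0,0]},{"dp":[0,0,0],"angular":[0,0,0]}]' 0.72; python3 -m crank '[{"dp":[0,0,-0.03],"angular":[0,0,0]},{"dp":[0,0,0],"angular":[0,0,0]},{"dp":[0,0,0],"angular":[0,0,0]},{"dp":[0,0,0],"angular":[0,0,0]},{"dp":[0,0,0],"angular":[0,0,0]},{"dp":[0,0,0],"angular":[0,0,0]}]' 1 50
python3 -m crank '[{"dp":[0,0,0.3],"angular":[0,0,0]},{"dp":[0,0,0.8],"angular":[0,0,0]},{"dp":[0,0,1],"angular":[0,0,0]},{"dp":[0,0,0.4],"angular":[0,0,0]},{"dp":[0.548,0.63,0],"angular":[0,0,1.5]},{"dp":[0.548,0.63,0],"angular":[0,0,1.5]},{"dp":[0.548,0.63,0],"angular":[0,0,1.5]},{"dp":[0.548,0.63,0],"angular":[0,0,1.5]},{"dp":[0.548,0.63,0],"angular":[0,0,1.5]},{"dp":[0.548,0.63,0],"angular":[0,0,1.5]},{"dp":[0.548,0.63,0],"angular":[0,0,1.5]},{"dp":[0.548,0.63,0],"angular":[0,0,1.5]},{"dp":[0.548,0.63,0],"angular":[0,0,1.5]},{"dp":[0.548,0.63,0],"angular":[0,0,1.5]},{"dp":[0,0,0],"angular":[0,0,0]},{"dp":[0,0,0],"angular":[0,0,0]}]'
```

```text
t: 13.1
tcp_pos: [0.4581, 0.0572, 0.0092]
tool_rot: [0.064, 0.998, 0.0, 0.029]
force: [-0.2, 0.2, -0.2]
finger_gap: 0.282
gripper_force: 0.0
t: 13.7
tcp_pos: [0.4589, 0.0572, 0.0091]
tool_rot: [0.064, 0.997, 0.0, 0.03]
force: [0.9, 1.1, 6.3]
finger_gap: 0.083
gripper_force: 49.3
t: 15.3
tcp_pos: [0.6217, 0.2461, 0.0831]
tool_rot: [-0.067, 0.997, 0.004, 0.028]
force: [-0.8, 0.3, -0.8]
finger_gap: 0.087
gripper_force: 49.0
```

```bash
python3 -m crank '[{"dp":[0,0,-0.8],"angular":[0,0,0]},{"dp":[0,0,-0.8],"angular":[0,0,0]},{"dp":[0,0,-0.6],"angular":[0,0,0]},{"dp":[0,0,-0.4],"angular":[0,0,0]},{"dp":[0,0,-0.3],"angular":[0,0,0]},{"dp":[0,0,0],"angular":[0,0,0]},{"dp":[0,0,0],"angular":[0,0,0]}]'; python3 -m crank '[{"dp":[0,0,0],"angular":[0,0,0]},{"dp":[0,0,0],"angular":[0,0,0]},{"dp":[0,0,0],"angular":[0,0,0]},{"dp":[0,0,0],"angular":[0,0,0]},{"dp":[0,0,0],"angular":[0,0,0]}]' 0.82
python3 -m crank '[{"dp":[0,0,1],"angular":[0,0,0]},{"dp":[0,0,1],"angular":[0,0,0]},{"dp":[0,0,1],"angular":[0,0,0]},{"dp":[0,0,1],"angular":[0,0,0]},{"dp":[-0.5,-0.9,0],"angular":[0,0,0]},{"dp":[-0.5,-0.9,0],"angular":[0,0,0]},{"dp":[-0.5,-0.9,0],"angular":[0,0,0]},{"dp":[-0.5,-0.9,0],"angular":[0,0,0]},{"dp":[-0.5,-0.9,0],"angular":[0,0,0]}]'
python3 - <<'E'
from m import *
s=snap("scene"); cv2.imwrite("pics/s5.png",cv2.resize(s["image"][120:230,130:270],None,fx=5,fy=5,interpolation=cv2.INTER_CUBIC)); st=sense();print(st["tcp_pos"],st["tool_rot"])
E
```

```text
t: 16.0
tcp_pos: [0.6229, 0.2461, -0.0032]
tool_rot: [-0.066, 0.997, 0.004, 0.029]
force: [0.0, 0.4, -0.2]
finger_gap: 0.086
gripper_force: 49.0
t: 16.5
tcp_pos: [0.6227, 0.2462, -0.0034]
tool_rot: [-0.066, 0.997, 0.004, 0.029]
force: [-1.1, 0.8, 0.1]
finger_gap: 0.174
gripper_force: 0.0
t: 17.4
tcp_pos: [0.5469, 0.1103, 0.1165]
tool_rot: [-0.067, 0.997, 0.004, 0.029]
force: [-0.1, -0.4, -0.2]
finger_gap: 0.182
gripper_force: 0.0
[0.54335858 0.10704882 0.11594158] [-0.06588325  0.99748998  0.00311104  0.0257577 ]
```

View pics/s5.png

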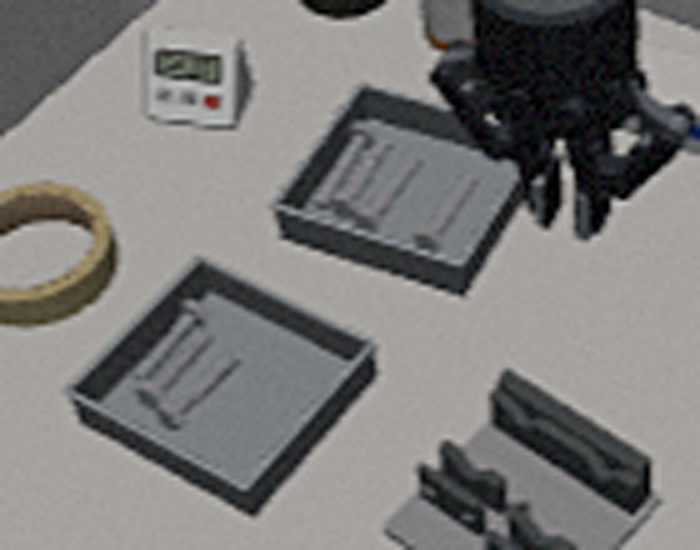

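Bolt_1 lies in the free half of tray_2 at crop (445,210). Now bolt_2.

```bash
python3 -m crank '[{"dp":[-0.3,-0.94,0],"angular":[0,0,-4.45]},{"dp":[-0.3,-0.94,0],"angular":[0,0,-4.45]},{"dp":[-0.3,-0.94,0],"angular":[0,0,-4.45]},{"dp":[-0.3,-0.94,0],"angular":[0,0,-4.45]},{"dp":[-0.3,-0.94,-0.2],"angular":[0,0,-4.45]},{"dp":[-0.3,-0.94,-0.5],"angular":[0,0,-4.45]},{"dp":[-0.3,-0.94,-0.5],"angular":[0,0,-4.45]},{"dp":[-0.3,-0.94,-0.5],"angular":[0,0,-4.45]},{"dp":[0,0,-0.2],"angular":[0.78,1.46,0]},{"dp":[0,0,0],"angular":[0.78,1.46,0]},{"dp":[0,0,0],"angular":[0,0,0]},{"dp":[0,0,0],"angular":[0,0,0]},{"dp":[0,0,0],"angular":[0,0,0]}]' 0.65
python3 - <<'E'
from m import *
from scipy.spatial.transform import Rotation as R
s=sense(); r=R.from_quat(s["tool_rot"]).as_matrix(); print(s["tcp_pos"],r[:,1],r[:,2],np.degrees(np.arctan2(r[1,1],r[0,1])))
bolt(snap("scene"),(304,250))
E
```

```text
t: 18.75
tcp_pos: [0.4754, -0.114, 0.0595]
tool_rot: [0.242, 0.97, 0.002, 0.0]
force: [-0.1, 0.1, 0.4]
finger_gap: 0.348
gripper_force: 0.0
[ 0.47539201 -0.11398792  0.05947604] [0.46877813 0.88330512 0.00437253] [ 0.00193015  0.0039258  -0.99999043] 62.044697573011526
bolt mu [ 0.4657 -0.1121] ang -28.9 len 0.0607 head [ 0.4427 -0.0994] tip [ 0.4958 -0.1288]
```

```bash
python3 -m crank '[{"dp":[0,0,-0.7],"angular":[0,0,0]},{"dp":[0,0,-0.7],"angular":[0,0,0]},{"dp":[0,-0.02,-0.5],"angular":[0,0,0]},{"dp":[0,0,-0.4],"angular":[0,0,0]},{"dp":[0,0,-0.27],"angular":[0,0,0]},{"dp":[0,0,0],"angular":[0,0,0]},{"dp":[0,0,0],"angular":[0,0,0]},{"dp":[0,0,0],"angular":[0,0,0]}]'; python3 -m crank '[{"dp":[0,0,0],"angular":[0,0,0]},{"dp":[0,0,0],"angular":[0,0,0]},{"dp":[0,0,0],"angular":[0,0,0]},{"dp":[0,0,0],"angular":[0,0,0]},{"dp":[0,0,0],"angular":[0,0,0]},{"dp":[0,0,0],"angular":[0,0,0]}]' 1 50; python3 tips.py
```

```text
t: 19.6
tcp_pos: [0.476, -0.1152, -0.0172]
tool_rot: [0.242, 0.97, 0.002, 0.001]
force: [-1.1, 0.8, 0.1]
finger_gap: 0.349
gripper_force: 0.0
t: 20.2
tcp_pos: [0.476, -0.1152, -0.0173]
tool_rot: [0.242, 0.97, 0.002, 0.001]
force: [0.6, -0.1, 5.6]
finger_gap: 0.087
gripper_force: 49.1
tcp [ 0.476  -0.1152 -0.0173] f [-0.   0.5  6.1] gap 0.08660096656545618 49.14648771286011 lowest z [0.008 0.008 0.008 0.009 0.009 0.009 0.01  0.01  0.01  0.011 0.011 0.013]
```

```bash
python3 -m crank '[{"dp":[0,0,0.5],"angular":[0,0,0]},{"dp":[0,0,0.9],"angular":[0,0,0]},{"dp":[0,0,0.9],"angular":[0,0,0]},{"dp":[0,0,0.5],"angular":[0,0,0]},{"dp":[-0.016,0.945,0],"angular":[0,0,2.58]},{"dp":[-0.016,0.945,0],"angular":[0,0,2.58]},{"dp":[-0.016,0.945,0],"angular":[0,0,2.58]},{"dp":[-0.016,0.945,0],"angular":[0,0,2.58]},{"dp":[-0.016,0.945,0],"angular":[0,0,2.58]},{"dp":[-0.016,0.945,0],"angular":[0,0,2.58]},{"dp":[-0.016,0.945,0],"angular":[0,0,2.58]},{"dp":[-0.016,0.945,0],"angular":[0,0,2.58]},{"dp":[0,0,0],"angular":[-0.26,-1.98,0]},{"dp":[0,0,0],"angular":[-0.26,-1.98,0]},{"dp":[0,0,0],"angular":[0,0,0]},{"dp":[0,0,0],"angular":[0,0,0]},{"dp":[0,0,0],"angular":[0,0,0]}]' 1 50
python3 - <<'E'
from m import *
from scipy.spatial.transform import Rotation as R
s=sense(); r=R.from_quat(s["tool_rot"]).as_matrix(); print(s["tcp_pos"],r[:,2],np.degrees(np.arctan2(r[1,1],r[0,1])))
E
```

```text
t: 21.95
tcp_pos: [0.4724, 0.1115, 0.0662]
tool_rot: [0.064, 0.997, -0.0, 0.035]
force: [-0.3, 0.6, -0.0]
finger_gap: 0.085
gripper_force: 49.1
[0.47239134 0.11152889 0.06624312] [ 0.06964074 -0.00465835 -0.99756126] 82.63972033263633
```

```bash
python3 -m crank '[{"dp":[0,0,-0.5],"angular":[0,0,0]},{"dp":[0,0,-0.5],"angular":[0,0,0]},{"dp":[0,0,-0.5],"angular":[0,0,0]},{"dp":[0,0,0],"angular":[0,0,0]},{"dp":[0,0,0],"angular":[0,0,0]},{"dp":[0,0,0],"angular":[0,0,0]}]'; python3 -m crank '[{"dp":[0,0,-0.1],"angular":[0,0,0]},{"dp":[0,0,-0.1],"angular":[0,0,0]},{"dp":[0,0,-0.1],"angular":[0,0,0]},{"dp":[0,0,-0.03],"angular":[0,0,0]},{"dp":[0,0,0],"angular":[0,0,0]},{"dp":[0,0,0],"angular":[0,0,0]}]'
```

```text
t: 22.55
tcp_pos: [0.4724, 0.1116, 0.0218]
tool_rot: [0.064, 0.997, -0.0, 0.035]
force: [0.4, -0.9, -0.2]
finger_gap: 0.091
gripper_force: 49.1
t: 23.15
tcp_pos: [0.4717, 0.1118, 0.0113]
tool_rot: [0.064, 0.997, -0.0, 0.035]
force: [-0.6, -0.1, 0.3]
finger_gap: 0.09
gripper_force: 49.1
```

No contact again. I'll lower it, release and look.

```bash
python3 -m crank '[{"dp":[0,0,-0.04],"angular":[0,0,0]},{"dp":[0,0,-0.02],"angular":[0,0,0]},{"dp":[0,0,0],"angular":[0,0,0]},{"dp":[0,0,0],"angular":[0,0,0]}]'; python3 -m crank '[{"dp":[0,0,0],"angular":[0,0,0]},{"dp":[0,0,0],"angular":[0,0,0]},{"dp":[0,0,0],"angular":[0,0,0]},{"dp":[0,0,0],"angular":[0,0,0]},{"dp":[0,0,0],"angular":[0,0,0]},{"dp":[0,0,0],"angular":[0,0,0]}]' 0.72
python3 -m crank '[{"dp":[0,0,1],"angular":[0,0,0]},{"dp":[0,0,1],"angular":[0,0,0]},{"dp":[0,0,1],"angular":[0,0,0]},{"dp":[0,0,1],"angular":[0,0,0]},{"dp":[0,0,1],"angular":[0,0,0]},{"dp":[0,0,0],"angular":[0,0,0]}]'
python3 - <<'E'
from m import *
s=snap("scene"); cv2.imwrite("pics/s6.png",cv2.resize(s["image"][180:260,190:290],None,fx=7,fy=7,interpolation=cv2.INTER_CUBIC)); st=sense();print(st["tcp_pos"])
E
```

```text
t: 23.55
tcp_pos: [0.4719, 0.1119, 0.0096]
tool_rot: [0.064, 0.997, -0.0, 0.035]
force: [-0.2, 2.0, 0.6]
finger_gap: 0.085
gripper_force: 49.2
t: 24.15
tcp_pos: [0.4717, 0.1118, 0.0095]
tool_rot: [0.064, 0.997, -0.0, 0.035]
force: [-0.0, 0.4, 0.3]
finger_gap: 0.277
gripper_force: 0.0
t: 24.75
tcp_pos: [0.4745, 0.1119, 0.1632]
tool_rot: [0.064, 0.997, 0.0, 0.039]
force: [0.6, -0.8, 0.1]
finger_gap: 0.282
gripper_force: 0.0
[0.4730488  0.11186359 0.16137126]
```

View pics/s6.png

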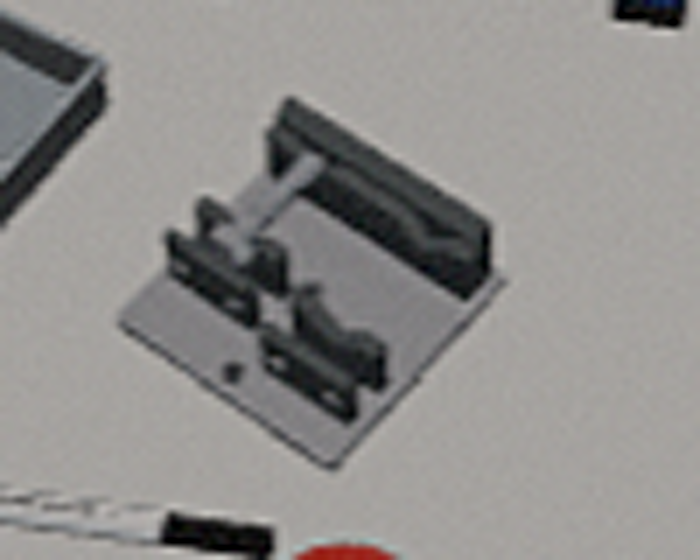

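Bolt_2 is seated in the short lane: head at crop (235,240), tip at the stop at (320,165). I'll retrieve it and move it to tray_1.

```bash
python3 -m crank '[{"dp":[0,0,-1],"angular":[0,0,0]},{"dp":[0,0,-1],"angular":[0,0,0]},{"dp":[0,0,-1],"angular":[0,0,0]},{"dp":[0,0,-1],"angular":[0,0,0]},{"dp":[0,0,-0.7],"angular":[0,0,0]},{"dp":[0,0,-0.3],"angular":[0,0,0]},{"dp":[0,0,0],"angular":[0,0,0]},{"dp":[0,0,0],"angular":[0,0,0]}]' 0.72; python3 -m crank '[{"dp":[0,0,-0.03],"angular":[0,0,0]},{"dp":[0,0,0],"angular":[0,0,0]},{"dp":[0,0,0],"angular":[0,0,0]},{"dp":[0,0,0],"angular":[0,0,0]},{"dp":[0,0,0],"angular":[0,0,0]},{"dp":[0,0,0],"angular":[0,0,0]}]' 1 50
python3 -m crank '[{"dp":[0,0,0.3],"angular":[0,0,0]},{"dp":[0,0,0.8],"angular":[0,0,0]},{"dp":[0,0,1],"angular":[0,0,0]},{"dp":[0,0,0.4],"angular":[0,0,0]},{"dp":[-0.115,0.574,0],"angular":[0,0,0.75]},{"dp":[-0.115,0.574,0],"angular":[0,0,0.75]},{"dp":[-0.115,0.574,0],"angular":[0,0,0.75]},{"dp":[-0.115,0.574,0],"angular":[0,0,0.75]},{"dp":[-0.115,0.574,0],"angular":[0,0,0.75]},{"dp":[-0.115,0.574,0],"angular":[0,0,0.75]},{"dp":[-0.115,0.574,0],"angular":[0,0,0.75]},{"dp":[-0.115,0.574,0],"angular":[0,0,0.75]},{"dp":[0,0,0],"angular":[0,0,0]},{"dp":[0,0,0],"angular":[0,0,0]}]'
```

```text
t: 25.6
tcp_pos: [0.4717, 0.1118, 0.0095]
tool_rot: [0.064, 0.997, -0.0, 0.035]
force: [-0.3, 0.0, 0.8]
finger_gap: 0.281
gripper_force: 0.0
t: 26.2
tcp_pos: [0.4725, 0.1119, 0.0095]
tool_rot: [0.064, 0.997, -0.0, 0.036]
force: [-0.5, 0.4, 6.9]
finger_gap: 0.088
gripper_force: 49.3
t: 27.6
tcp_pos: [0.4438, 0.2495, 0.0838]
tool_rot: [0.011, 0.999, 0.002, 0.035]
force: [-0.6, -0.1, -0.9]
finger_gap: 0.09
gripper_force: 49.0
```

```bash
python3 -m crank '[{"dp":[0,0,-0.8],"angular":[0,0,0]},{"dp":[0,0,-0.8],"angular":[0,0,0]},{"dp":[0,0,-0.6],"angular":[0,0,0]},{"dp":[0,0,-0.4],"angular":[0,0,0]},{"dp":[0,0,-0.3],"angular":[0,0,0]},{"dp":[0,0,0],"angular":[0,0,0]},{"dp":[0,0,0],"angular":[0,0,0]}]'; python3 -m crank '[{"dp":[0,0,0],"angular":[0,0,0]},{"dp":[0,0,0],"angular":[0,0,0]},{"dp":[0,0,0],"angular":[0,0,0]},{"dp":[0,0,0],"angular":[0,0,0]},{"dp":[0,0,0],"angular":[0,0,0]}]' 0.82
python3 -m crank '[{"dp":[0,0,1],"angular":[0,0,0]},{"dp":[0,0,1],"angular":[0,0,0]},{"dp":[0,0,1],"angular":[0,0,0]},{"dp":[0,0,1],"angular":[0,0,0]},{"dp":[0.3,-0.9,0.5],"angular":[0,0,0]},{"dp":[0.3,-0.9,0.5],"angular":[0,0,0]},{"dp":[0.3,-0.9,0],"angular":[0,0,0]},{"dp":[0.3,-0.9,0],"angular":[0,0,0]},{"dp":[0.3,-0.9,0],"angular":[0,0,0]},{"dp":[0,0,0],"angular":[0,0,0]},{"dp":[0,0,0],"angular":[0,0,0]},{"dp":[0,0,0],"angular":[0,0,0]}]'
python3 - <<'E'
from m import *
s=snap("scene"); cv2.imwrite("pics/s7.png",cv2.resize(s["image"][120:240,130:270],None,fx=5,fy=5,interpolation=cv2.INTER_CUBIC)); st=sense();print(st["tcp_pos"],st["force"])
E
```

```text
t: 28.3
tcp_pos: [0.4444, 0.2494, -0.0031]
tool_rot: [0.012, 0.999, 0.002, 0.035]
force: [0.1, 0.2, -0.0]
finger_gap: 0.086
gripper_force: 49.0
t: 28.8
tcp_pos: [0.4442, 0.2496, -0.0032]
tool_rot: [0.012, 0.999, 0.002, 0.035]
force: [0.3, 0.2, 0.0]
finger_gap: 0.18
gripper_force: 0.0
t: 30.0
tcp_pos: [0.4884, 0.1152, 0.1464]
tool_rot: [0.011, 0.999, 0.002, 0.034]
force: [-0.3, 0.0, 0.5]
finger_gap: 0.178
gripper_force: 0.0
[0.48837123 0.11541315 0.14645834] [-0.24547317  0.66789116 -1.08951609]
```

View pics/s7.png

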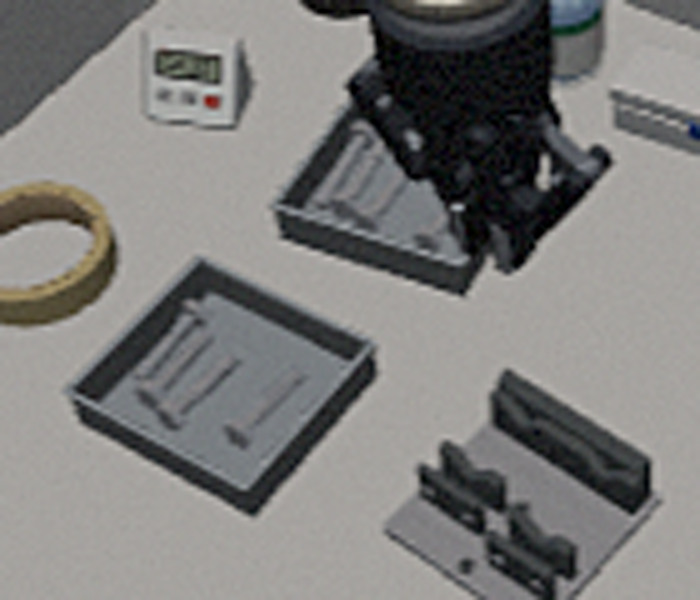

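Bolt_2 lies in tray_1 at crop (262,405), bolt_1's head is still in tray_2 at (430,238), and the gauge is empty. The job is done, so I'll hand it in.

```bash
python3 -c "
from station import order
print(order.sign_off())"
```

```text
the job is handed in; nothing more can be done
None
```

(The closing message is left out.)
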